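Dock a slide carrier and lift out its latched cassette

TASK

Push the grey carrier that holds the slide cassette along the rollers until it is fully home against the rubber end stop of the imaging unit's bay, where it is held down. Then pinch the cassette's two opposed side catches together, keep them pinched and lift the cassette level about 10 cm up out of the carrier, and finish still holding it there, with the carrier left home in the bay. Leave everything else on the table where it is.

Things in the scene. Friction and masses are not known exactly. Their poses are not given: they have to be found in the camera images.
- dock: fixed aluminium roller lane, a white imaging unit (170 x 210 mm, 100 mm tall) at its far end. Origin on the table under the bay's centre; +x is the push direction towards the end stop, +y left, z up. It runs from x = -295 to +62 mm, 117 mm wide over two side rails (tops 43 mm above the table). Steel rollers, 20 mm across, 28 mm apart, turn freely; their tops are 30 mm above the table
- bay (a point): where the carrier's origin is when fully home: in the dock's frame at (0, 0, 30) mm, on the roller tops; axes as the dock's. Along the bay (dock x = -50 to +62 mm) a lip on each rail (top 43 mm above the table) overhangs the carrier's foot flanges and holds it down
- end_stop (a point): middle of the black rubber end stop's face that the carrier's front wall meets, 50 mm ahead of the bay's centre, 30 mm above the table; the stop's top is 51 mm above the table, and the imaging unit begins 15 mm behind its face
- carrier: grey open-topped carrier on the rollers between the rails, 100 mm long (x, along the lane), 90 mm wide (102 over its foot flanges), 40 mm tall, about 0.3 kg; origin at the centre of its underside, axes along the dock's. Its rim is a 5 mm lip on both long sides, reaching in to 32 mm from its middle, under which the catches lock. Starts 110 to 210 mm short of home; rolls with under 1 N
- push_face (a point): the middle of the carrier's rear end wall (the side away from the bay), 50 mm behind the carrier's origin and 20 mm above its underside: push here in the carrier's +x
- cassette: white slide cassette with eight upright glass slides, 84 mm long (x, along the lane), 37 wide, 58 tall, about 0.25 kg, standing in the carrier on its 4 mm thick floor; origin at the centre of its underside, axes as the carrier's. It has a black catch on each long side (+y left, -y right), whose teeth under the carrier's lips lock it in until both are pinched
- pinch (a point): midpoint between the catches, 60 mm above the cassette's underside. The catches are upright plates, 32 mm long (x), 4 thick, 60 mm over their outer faces when free, from 21 to 74 mm above the underside. Close the fingers here along the cassette's y, tips at least 37 mm above the underside: the carrier's rim is at 36 mm, so the plates rise 38 mm above it
- catch_left (a joint): travel of the +y catch in m: 0 free, 0.007 pressed fully in towards the middle; sprung, 3 N to start and 6.5 N fully in; the tooth is free of the lip from about 0.004
- catch_right (a joint): the same for the -y catch. With both fully in, 46 mm over the two plates
- spare_carrier: bystander: an empty grey carrier like the task's one but with nothing in it, 100 x 102 x 40 mm, standing on the table; origin at the centre of its underside
- slide_box: bystander: closed flat white slide box, 100 x 85 x 30 mm; origin at the centre of its underside
- reagent_bottle: bystander: amber bottle, 44 mm across, 90 mm tall, beside the roller lane; origin at the centre of its underside
- petri_dish: bystander: shallow glass dish, 86 mm across, 16 mm tall, beside the roller lane; origin at the centre of its underside
- screwdriver: bystander: screwdriver, 150 mm long, lying beside the roller lane; origin near its middle
- specimen_jar: bystander: small jar, 40 mm across, 45 mm tall, standing on the white imaging unit's top; origin at the centre of its underside
Mind the look-alikes: they are no part of the job. What is shaped like the cassette but orange or red is not meant.

How it is judged:
By the outcome, as a careful person would: the job done as asked, in the order asked, and still so for the second after the job is handed in, while the arm keeps its last pose, push and grip.
It also fails if it takes over 51 s, if anything falls off the work surface, if the arm or the gripper's body presses on something with over 40 N, if the wrist force passes 120 N, or if a joint passes its speed limit or range.

ROBOT

A 6-joint arm with a two-finger parallel gripper is mounted at the origin on the work surface. World frame = base frame: x ahead of the robot, y to its left, z up, the work surface at z = 0. Lengths are in m, angles in rad, forces in N, time in s.
With the tool pointing down it reaches from about 0.4 to 0.825 m from the base axis. Payload 7 kg.
Tool frame: the origin (TCP) lies at the very end of the fingers, on their centre line; the grasp point (between the pads) lies arm.grip_point_offset behind it (arm.grip_point_offset is the distance from the TCP to the grasp point, in m); z points along the fingers, y is the line along which they close (so a half turn about z gives the same grasp; the last joint's range is limited). The gripper opens to 88 mm and grips with 3 to 60 N. Pads are 19 mm wide; open, the fingers measure 130 mm over their backs; the gripper's body (78 mm by 193 mm) begins 47 mm behind the grasp point.
Start: joints at [1.591, 0.359, 0.012, 0, -1.224, -0.288], TCP at [0.179, 0.651, 0.199] pointing down, gripper open.
Joint ranges: [-3.07, 3.07], [-1.43, 2.12], [-1.02, 1.25], [-3.03, 1.67], [-3.05, -0], [-3.03, 3.03]. Speed limits (rad/s): [2.39, 2.39, 3.01, 3.14, 3.14, 3.14].

INTERFACE

Orientations are given as [roll, pitch, yaw] about the fixed x, y, z axes, in that order (R = Rz(yaw) Ry(pitch) Rx(roll)).
In Python, from station import arm gives the robot as it stands.
- The arm moves only by the shell command python3 -m crank 'ROWS' [OPENING] [FORCE]. ROWS is JSON, a list of rows, each an object of numbers: "dx", "dy", "dz": the shift along the tool's x, y, z in cm; "wx", "wy", "wz": the turn, a rotation vector about the tool's x, y, z in degrees. A call has exactly 10 rows; each row is the pose to reach, as a shift and turn from the pose commanded when the call began, along the tool's axes at that moment; what a row does not reach only later rows make up. A row lasts 1/8 s, in which the tool goes at most 62.5 mm and 10.7 degrees, less where a joint would pass 70% of its speed; a pose out of reach is approached as far as the arm can. A call with a gripper value outside its range is refused whole. OPENING is the finger opening in cm, from 0 to 8.76, set as the call begins (- or left out, the last holds). The fingers move at their own pace and stop on an object; FORCE is the grip in N (left out, the last holds). Time passes only in rows, so rows that repeat a pose let the fingers close, or fill a call up. It gives the time, the measured TCP pose, the force, the opening and the grip force at its end, in the units of the state.
- arm.get_state(): the state, without advancing time (a new reading comes with each control period).
- arm.grab_frame(name): name is "scene" or "top" or "wrist"; returns the picture (384x512x3 uint8, red, green, blue); there is no depth.
- arm.calibration(name): a dict with "fx", "fy", "cx", "cy" (pixels), "world_from_camera" (4x4, takes a point from camera to world coordinates). Camera axes: x right, y down, z forward; pixel columns grow to the right and rows downward; lengths in m; the calibration is good to about 2 mm. A picture is of the moment at which its call begins: read the wrist's pose just before it. calibration takes no time and is no camera call; for the wrist camera it gives the pose at the moment of the call.
- arm.job_done(): hands the job in; it is judged then, once.
Trained networks look in the newest picture that a camera, given by its name, has taken for a name from the list of things; names that differ only in an ending like _2 or _b are one class to them, and where a whole thing is asked for, a point or a joint stands for the part that bears it (a point fixed in the world has none). Each returns a list of dicts, best first, with "confidence" (0 to 1); they miss things now and then, are a little off and sometimes report something else, mostly with a low value. They report only what shows in the picture. A call takes as long as a camera call. They do not tell look-alikes from the thing itself.
- arm.find_in(camera, query): "centre" ([x, y, z] in m, in world coordinates, good to about 4 mm: the middle of the surface that is visible of it).
- arm.masks_of(camera, query): "pixels" (384x512 bool, what is visible of it).
- arm.mark_of(camera, query): "centre" ([x, y, z] in m, in world coordinates, good to about 4 mm: a listed point, or the origin of a listed thing).
The state is a dict: "t": time; "q": joint angles; "qd": joint speeds; "joint_efforts": joint torques, N m; "eef_pos": TCP position; "ee_rot": TCP orientation; "force": force on the tool from outside, world axes, zero at the start; "moment": the same for the moment, N m; "width": finger opening in m; "gripper_force": force on a finger pad.
Only numpy, scipy, OpenCV 4.12 (cv2) and the standard library are available. Lean on these libraries where they do the work, as an engineer would, in place of code of your own. Each camera call takes 0.05 s, during which the arm holds its last target. There are 200 camera calls.

## Working session

There is one attempt and no reset: what is moved stays moved. The work goes in short steps, Python scripts to look and compute and a shell command to move; the robot and the scene stay as the last step left them, time stands still between calls to the robot, and variables do not carry over. Pictures are saved under pics/ and viewed, at most 10 in all, crops included, and the job is handed in when it is done.

```bash
mkdir -p pics
python3 - <<'E'
from station import arm
import cv2, numpy as np
np.set_printoptions(precision=4,suppress=True)
s=arm.get_state(); print(s['t'],s['eef_pos'],s['ee_rot'],s['width'],arm.grip_point_offset)
for c in ("scene","top"):
    im=arm.grab_frame(c); cv2.imwrite(f"pics/{c}0.png",im[:,:,::-1])
    k=arm.calibration(c); print(c,k['fx'],k['cx'],k['cy'],np.array(k['world_from_camera']).tolist())
    for q in ("dock","bay","end_stop","carrier","push_face","cassette","pinch","spare_carrier"):
        print(c,q,[(np.round(d['centre'],4).tolist(),round(d['confidence'],2)) for d in arm.mark_of(c,q)[:3]])
E
```

```text
0.0 [0.1785 0.6504 0.1977] [ 3.1399 -0.0001 -0.268 ] 0.08777348381560937 0.0188
scene 383.3277520897741 260.08261438295943 191.67787923715653 [[-0.4049516576858931, 0.6074354184704044, -0.6834005906678247, 1.2027573462473342], [0.9143290122338458, 0.2723564885727576, -0.2997071913047752, 0.18360616566342777], [0.004075821994031561, -0.7462199109645907, -0.6656870376949449, 0.6946102091230562], [0.0, 0.0, 0.0, 1.0]]
scene dock []
scene bay [([0.5107, 0.1639, 0.0348], 0.66)]
scene end_stop [([0.5247, 0.2088, 0.0295], 0.58)]
scene carrier [([0.4607, 0.0273, 0.0342], 0.65), ([0.5956, 0.3172, 0.1007], 0.37)]
scene push_face [([0.4365, -0.0178, 0.05], 0.69)]
scene cassette [([0.4038, -0.2228, 0.0001], 0.9), ([0.5195, -0.2433, -0.0033], 0.88), ([0.4592, 0.0283, 0.0331], 0.56)]
scene pinch [([0.5218, -0.2477, 0.0624], 0.95), ([0.4542, 0.0251, 0.0952], 0.94), ([0.3993, -0.2168, 0.0616], 0.63)]
scene spare_carrier [([0.6046, -0.4552, -0.0005], 0.62), ([0.5037, 0.1633, 0.0049], 0.3)]
top 450.3416819741177 260.3851569393225 191.42422491308326 [[-0.0033721068477057686, -0.9827729053737572, 0.1847864858658002, 0.28917276263330305], [-0.9999561852858865, 0.0017002429990020669, -0.009205252970030426, -0.07956227397613792], [0.008732491277153694, -0.18480943059532506, -0.9827355788609294, 1.408361796832382], [0.0, 0.0, 0.0, 1.0]]
top dock [([0.5106, 0.1628, -0.0002], 0.91)]
top bay [([0.5093, 0.165, 0.0302], 0.59)]
top end_stop [([0.5264, 0.2122, 0.0275], 0.8)]
top carrier [([0.4564, 0.0189, 0.0353], 0.6), ([0.4522, 0.0232, 0.0921], 0.57)]
top push_face [([0.4347, -0.0211, 0.0495], 0.83)]
top cassette [([0.5265, -0.2451, 0.0005], 0.72), ([0.4556, 0.0281, 0.0368], 0.66), ([0.456, 0.022, 0.0334], 0.45)]
top pinch [([0.5275, -0.2495, 0.0592], 0.78), ([0.3997, -0.221, 0.0606], 0.76), ([0.4552, 0.0243, 0.091], 0.57)]
top spare_carrier [([0.6064, -0.4577, 0.0014], 0.6)]
```

View pics/scene0.png

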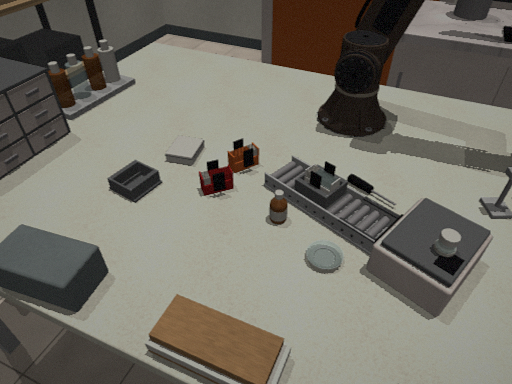

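View pics/top0.png

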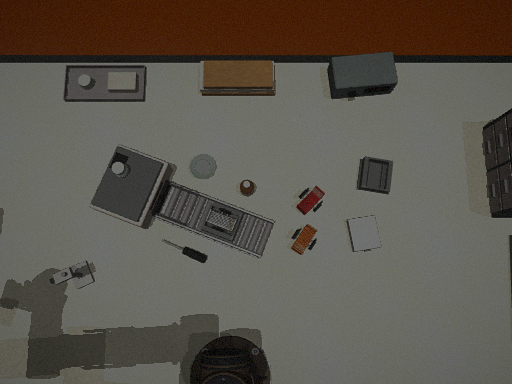

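In scene, the candidates for the cassette are the white one in the lane carrier at (320,186), the red one at (216,180) and the orange one at (243,157). In top they are at (222,219), (311,200) and (304,239). The empty spare carrier is at (135,180) in scene and the white slide box at (185,150). I choose the one in the lane and will check it in a crop.

Run:
```python
from station import arm
import cv2, numpy as np
np.set_printoptions(precision=4,suppress=True)
im=cv2.imread("pics/scene0.png")[140:250,255:415]
cv2.imwrite("pics/crop1.png",cv2.resize(im,None,fx=5,fy=5,interpolation=cv2.INTER_CUBIC))
s=arm.get_state(); R=cv2.Rodrigues(np.zeros(3))[0]
from scipy.spatial.transform import Rotation as Ro
R=Ro.from_euler('xyz',s['ee_rot']).as_matrix()
W=np.array(arm.calibration("wrist")['world_from_camera'])
print(arm.calibration("wrist")['fx']); print("cam in tool",R.T@(W[:3,3]-s['eef_pos'])); print(R.T@W[:3,:3]); print(R)
```

```text
340.1507704083778
cam in tool [ 0.0827  0.0007 -0.1869]
[[-0.0008 -0.9533 -0.3019]
 [ 1.     -0.0009  0.0004]
 [-0.0007 -0.3019  0.9533]]
[[ 0.9644 -0.2646 -0.    ]
 [-0.2646 -0.9644  0.    ]
 [-0.     -0.     -1.    ]]
```

View pics/crop1.png

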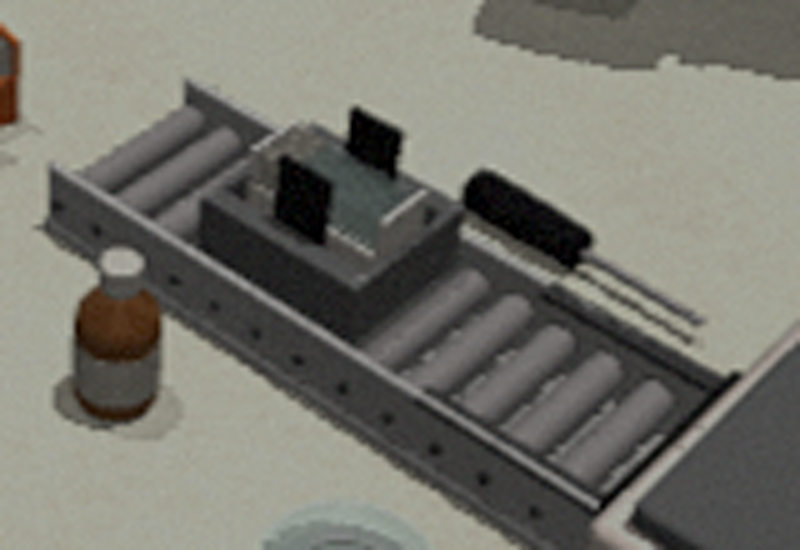

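The crop shows the white cassette with glass slides and two black catches (crop (375,140) and (305,200)), standing in the grey carrier in the lane, so the choice is right. I'm moving by way of a high waypoint and turning the tool to lane yaw (68.5°).

```bash
python3 -m crank '[{"dx":3.7,"dy":3.1,"dz":-1.5,"wz":-8},{"dx":7.4,"dy":6.3,"dz":-3,"wz":-16.5},{"dx":11,"dy":9.4,"dz":-4.5,"wz":-25},{"dx":14.7,"dy":12.5,"dz":-6,"wz":-33.5},{"dx":18.4,"dy":15.7,"dz":-6,"wz":-42},{"dx":22.1,"dy":18.8,"dz":-6,"wz":-50.5},{"dx":25.7,"dy":22,"dz":-6,"wz":-59},{"dx":29.4,"dy":25.1,"dz":-6,"wz":-67.5},{"dx":33.1,"dy":28.2,"dz":-6,"wz":-76},{"dx":36.8,"dy":31.4,"dz":-6,"wz":-83.9}]' 3 10
python3 - <<'E'
from station import arm
s=arm.get_state();print(s['t'],s['eef_pos'],s['ee_rot'],s['q'])
E
```

```text
0.9 [0.17862309 0.65090889 0.19868503] [-3.14156066e+00  1.66421151e-05 -2.67755428e-01] [ 1.59109383e+00  3.58555228e-01  1.18911334e-02 -7.30314135e-06
 -1.22409683e+00 -2.88050453e-01]$[0]: bad value
```

```bash
python3 -m crank '[{"dx":3.7,"dy":3.1,"dz":-1.5,"wx":0,"wy":0,"wz":-8},{"dx":7.4,"dy":6.3,"dz":-3,"wx":0,"wy":0,"wz":-16.5},{"dx":11,"dy":9.4,"dz":-4.5,"wx":0,"wy":0,"wz":-25},{"dx":14.7,"dy":12.5,"dz":-6,"wx":0,"wy":0,"wz":-33.5},{"dx":18.4,"dy":15.7,"dz":-6,"wx":0,"wy":0,"wz":-42},{"dx":22.1,"dy":18.8,"dz":-6,"wx":0,"wy":0,"wz":-50.5},{"dx":25.7,"dy":22,"dz":-6,"wx":0,"wy":0,"wz":-59},{"dx":29.4,"dy":25.1,"dz":-6,"wx":0,"wy":0,"wz":-67.5},{"dx":33.1,"dy":28.2,"dz":-6,"wx":0,"wy":0,"wz":-76},{"dx":36.8,"dy":31.4,"dz":-6,"wx":0,"wy":0,"wz":-83.9}]' 3 10
```

```text
t: 2.15
eef_pos: [0.4511, 0.2494, 0.259]
ee_rot: [3.141, -0.001, 1.202]
force: [1.4, -0.2, 0.4]
width: 0.0301
gripper_force: 0.0
```

```bash
python3 -m crank '[{"dx":-4,"dy":1.1,"dz":0,"wx":0,"wy":0,"wz":0},{"dx":-9,"dy":2.4,"dz":0,"wx":0,"wy":0,"wz":0},{"dx":-14,"dy":3.7,"dz":0,"wx":0,"wy":0,"wz":0},{"dx":-19,"dy":5.1,"dz":0,"wx":0,"wy":0,"wz":0},{"dx":-24,"dy":6.4,"dz":2,"wx":0,"wy":0,"wz":0},{"dx":-28,"dy":7.5,"dz":4,"wx":0,"wy":0,"wz":0},{"dx":-30.5,"dy":8.1,"dz":6,"wx":0,"wy":0,"wz":0},{"dx":-30.5,"dy":8.1,"dz":6,"wx":0,"wy":0,"wz":0},{"dx":-30.5,"dy":8.1,"dz":6,"wx":0,"wy":0,"wz":0},{"dx":-30.5,"dy":8.1,"dz":6,"wx":0,"wy":0,"wz":0}]'
python3 - <<'E'
from station import arm
import cv2, numpy as np
s=arm.get_state(); p=np.array(s['eef_pos']); yaw=s['ee_rot'][2]; print(s['q'])
T=np.array([[np.cos(yaw),np.sin(yaw),0],[np.sin(yaw),-np.cos(yaw),0],[0,0,-1]])
im=arm.grab_frame("wrist"); cv2.imwrite("pics/w1.png",im[:,:,::-1])
for q in ("carrier","push_face","cassette","pinch"):
    print(q,[(np.round(d['centre'],4).tolist(),round(d['confidence'],2), "tool cm",np.round(100*T.T@(d['centre']-p),1).tolist()) for d in arm.mark_of("wrist",q)[:2]])
E
```

```text
t: 3.4
eef_pos: [0.415, -0.0621, 0.1994]
ee_rot: [3.14, -0.001, 1.198]
force: [-0.4, 0.4, 0.0]
width: 0.0299
gripper_force: 0.0
[ 3.26451866e-01 -8.13432745e-02 -5.10972790e-01  1.76256091e-04
 -1.13972993e+00  2.44180259e+00]
carrier []
push_face [([0.4403, -0.0212, 0.0494], 0.78, 'tool cm', [4.7, 0.9, 15.0])]
cassette [([0.3989, -0.2212, -0.0005], 0.74, 'tool cm', [-15.4, 4.3, 20.0]), ([0.4526, 0.0267, 0.0329], 0.65, 'tool cm', [9.6, 0.3, 16.6])]
pinch [([0.4536, 0.0253, 0.0928], 0.93, 'tool cm', [9.5, 0.4, 10.7]), ([0.4021, -0.2228, 0.0624], 0.62, 'tool cm', [-15.4, 4.7, 13.7])]
```

View pics/w1.png

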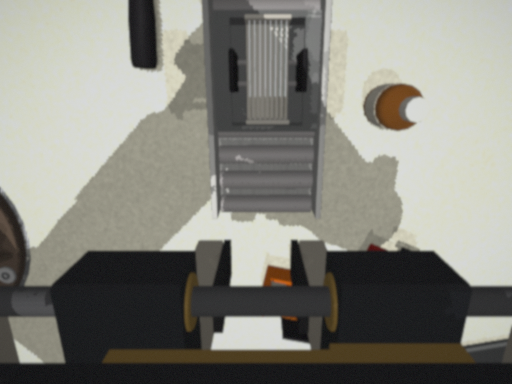

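The wrist picture shows the lane upright in the frame, with rails at about cols 212 and 322, so the yaw is right. The lane sits about 6 mm towards tool +y, and the carrier's rear wall is at row ~130. The fingers will drop between the rails behind the carrier.

```bash
python3 -m crank '[{"dx":0,"dy":0.6,"dz":3,"wx":0,"wy":0,"wz":0},{"dx":0,"dy":0.6,"dz":6,"wx":0,"wy":0,"wz":0},{"dx":0,"dy":0.6,"dz":9,"wx":0,"wy":0,"wz":0},{"dx":0,"dy":0.6,"dz":12,"wx":0,"wy":0,"wz":0},{"dx":0,"dy":0.6,"dz":14,"wx":0,"wy":0,"wz":0},{"dx":0.5,"dy":0.6,"dz":14.8,"wx":0,"wy":0,"wz":0},{"dx":1.3,"dy":0.6,"dz":14.8,"wx":0,"wy":0,"wz":0},{"dx":2.1,"dy":0.6,"dz":14.8,"wx":0,"wy":0,"wz":0},{"dx":2.9,"dy":0.6,"dz":14.8,"wx":0,"wy":0,"wz":0},{"dx":3.4,"dy":0.6,"dz":14.8,"wx":0,"wy":0,"wz":0}]'
python3 -m crank '[{"dx":0.7,"dy":0,"dz":0,"wx":0,"wy":0,"wz":0},{"dx":1.5,"dy":0,"dz":0,"wx":0,"wy":0,"wz":0},{"dx":2.5,"dy":0,"dz":0,"wx":0,"wy":0,"wz":0},{"dx":3.7,"dy":0,"dz":0,"wx":0,"wy":0,"wz":0},{"dx":4.9,"dy":0,"dz":0,"wx":0,"wy":0,"wz":0},{"dx":6.1,"dy":0,"dz":0,"wx":0,"wy":0,"wz":0},{"dx":7.3,"dy":0,"dz":0,"wx":0,"wy":0,"wz":0},{"dx":8.5,"dy":0,"dz":0,"wx":0,"wy":0,"wz":0},{"dx":9.4,"dy":0,"dz":0,"wx":0,"wy":0,"wz":0},{"dx":10,"dy":0,"dz":0,"wx":0,"wy":0,"wz":0}]'
python3 - <<'E'
from station import arm
import cv2, numpy as np
s=arm.get_state(); p=np.array(s['eef_pos']); yaw=s['ee_rot'][2]
T=np.array([[np.cos(yaw),np.sin(yaw),0],[np.sin(yaw),-np.cos(yaw),0],[0,0,-1]])
a=arm.grab_frame("top"); b=arm.grab_frame("scene")
cv2.imwrite("pics/s2.png",np.hstack([cv2.resize(a[150:270,80:290],None,fx=1.9,fy=2.5),cv2.resize(b[140:270,250:450],None,fx=2,fy=2.5)[:300]])[:,:,::-1])
for c in("top","scene"):
  for q in ("bay","end_stop","push_face","pinch"):
    print(c,q,[(np.round(d['centre'],4).tolist(),round(d['confidence'],2), "tool cm",np.round(100*T.T@(d['centre']-p),1).tolist()) for d in arm.mark_of(c,q)[:3]])
E
```

```text
t: 4.9
eef_pos: [0.4329, -0.0326, 0.0511]
ee_rot: [3.141, -0.001, 1.197]
force: [-0.5, -0.1, 0.4]
width: 0.03
gripper_force: 0.0
t: 6.15
eef_pos: [0.4693, 0.0604, 0.0507]
ee_rot: [3.141, -0.0, 1.197]
force: [0.2, -1.2, -0.1]
width: 0.0299
gripper_force: 0.4
top bay []
top end_stop []
top push_face []
top pinch [([0.5239, -0.2476, 0.0602], 0.61, 'tool cm', [-26.7, 16.3, -1.0]), ([0.397, -0.2225, 0.062], 0.59, 'tool cm', [-29.0, 3.6, -1.1])]
scene bay [([0.5089, 0.1643, 0.0321], 0.66, 'tool cm', [11.1, -0.1, 1.9]), ([0.5987, 0.3189, 0.0979], 0.47, 'tool cm', [28.8, 2.6, -4.7])]
scene end_stop [([0.5253, 0.2137, 0.032], 0.6, 'tool cm', [16.3, -0.4, 1.9])]
scene push_face [([0.4686, 0.0654, 0.0475], 0.6, 'tool cm', [0.4, -0.2, 0.3])]
scene pinch [([0.5218, -0.25, 0.0592], 0.94, 'tool cm', [-27.0, 16.2, -0.9]), ([0.4914, 0.1105, 0.0945], 0.83, 'tool cm', [5.5, 0.2, -4.4]), ([0.4005, -0.2162, 0.0642], 0.69, 'tool cm', [-28.3, 3.7, -1.4])]
```

View pics/s2.png

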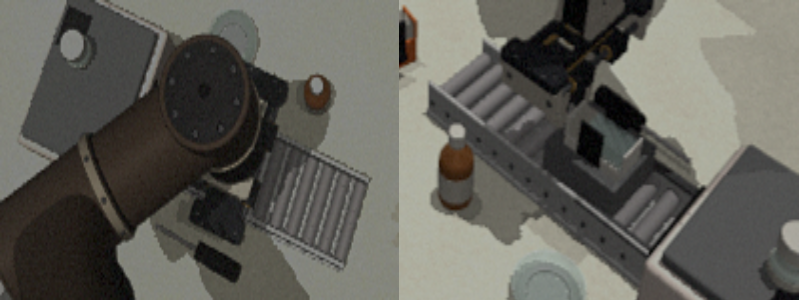

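The carrier is rolling ahead of the fingers at the right crop's (600,170), with about 5.4 cm left to the stop. I'll push on and slow down near the end.

```bash
python3 -m crank '[{"dx":0.6,"dy":0,"dz":0,"wx":0,"wy":0,"wz":0},{"dx":1.2,"dy":0,"dz":0,"wx":0,"wy":0,"wz":0},{"dx":1.8,"dy":0,"dz":0,"wx":0,"wy":0,"wz":0},{"dx":2.4,"dy":0,"dz":0,"wx":0,"wy":0,"wz":0},{"dx":3,"dy":0,"dz":0,"wx":0,"wy":0,"wz":0},{"dx":3.5,"dy":0,"dz":0,"wx":0,"wy":0,"wz":0},{"dx":4,"dy":0,"dz":0,"wx":0,"wy":0,"wz":0},{"dx":4.4,"dy":0,"dz":0,"wx":0,"wy":0,"wz":0},{"dx":4.7,"dy":0,"dz":0,"wx":0,"wy":0,"wz":0},{"dx":4.9,"dy":0,"dz":0,"wx":0,"wy":0,"wz":0}]'
python3 -m crank '[{"dx":0.05,"dy":0,"dz":0,"wx":0,"wy":0,"wz":0},{"dx":0.1,"dy":0,"dz":0,"wx":0,"wy":0,"wz":0},{"dx":0.15,"dy":0,"dz":0,"wx":0,"wy":0,"wz":0},{"dx":0.2,"dy":0,"dz":0,"wx":0,"wy":0,"wz":0},{"dx":0.25,"dy":0,"dz":0,"wx":0,"wy":0,"wz":0},{"dx":0.3,"dy":0,"dz":0,"wx":0,"wy":0,"wz":0},{"dx":0.35,"dy":0,"dz":0,"wx":0,"wy":0,"wz":0},{"dx":0.4,"dy":0,"dz":0,"wx":0,"wy":0,"wz":0},{"dx":0.4,"dy":0,"dz":0,"wx":0,"wy":0,"wz":0},{"dx":0.4,"dy":0,"dz":0,"wx":0,"wy":0,"wz":0}]'
```

```text
t: 7.9
eef_pos: [0.4869, 0.1056, 0.0507]
ee_rot: [3.141, -0.0, 1.197]
force: [-0.6, -0.5, -0.1]
width: 0.0297
gripper_force: 0.4
t: 9.15
eef_pos: [0.4883, 0.1092, 0.0507]
ee_rot: [3.142, -0.0, 1.196]
force: [0.1, -0.1, 0.3]
width: 0.0301
gripper_force: 0.0
```

```bash
python3 -m crank '[{"dx":0.05,"dy":0,"dz":0,"wx":0,"wy":0,"wz":0},{"dx":0.1,"dy":0,"dz":0,"wx":0,"wy":0,"wz":0},{"dx":0.15,"dy":0,"dz":0,"wx":0,"wy":0,"wz":0},{"dx":0.2,"dy":0,"dz":0,"wx":0,"wy":0,"wz":0},{"dx":0.25,"dy":0,"dz":0,"wx":0,"wy":0,"wz":0},{"dx":0.3,"dy":0,"dz":0,"wx":0,"wy":0,"wz":0},{"dx":0.35,"dy":0,"dz":0,"wx":0,"wy":0,"wz":0},{"dx":0.4,"dy":0,"dz":0,"wx":0,"wy":0,"wz":0},{"dx":0.4,"dy":0,"dz":0,"wx":0,"wy":0,"wz":0},{"dx":0.4,"dy":0,"dz":0,"wx":0,"wy":0,"wz":0}]'
python3 - <<'E'
from station import arm
import cv2, numpy as np
s=arm.get_state(); p=np.array(s['eef_pos']); yaw=s['ee_rot'][2]
T=np.array([[np.cos(yaw),np.sin(yaw),0],[np.sin(yaw),-np.cos(yaw),0],[0,0,-1]])
for c in("wrist","scene"):
  im=arm.grab_frame(c);cv2.imwrite(f"pics/{c}3.png",im[:,:,::-1])
  for q in ("bay","end_stop","push_face","pinch","carrier"):
    print(c,q,[(np.round(d['centre'],4).tolist(),round(d['confidence'],2), "tool cm",np.round(100*T.T@(d['centre']-p),1).tolist()) for d in arm.mark_of(c,q)[:3]])
E
```

```text
t: 10.4
eef_pos: [0.4898, 0.1129, 0.0507]
ee_rot: [3.142, -0.0, 1.197]
force: [1.1, 0.2, -0.3]
width: 0.0301
gripper_force: 0.0
wrist bay []
wrist end_stop [([0.5299, 0.2126, 0.032], 0.98, 'tool cm', [10.7, 0.1, 1.9]), ([0.3693, 0.1466, -0.0028], 0.41, 'tool cm', [-1.3, -12.4, 5.3])]
wrist push_face []
wrist pinch [([0.5104, 0.1626, 0.0928], 0.92, 'tool cm', [5.4, 0.1, -4.2]), ([0.5284, 0.2148, 0.0316], 0.33, 'tool cm', [10.9, -0.1, 1.9])]
wrist carrier []
scene bay [([0.511, 0.1605, 0.0317], 0.93, 'tool cm', [5.2, 0.2, 1.9])]
scene end_stop [([0.5233, 0.2108, 0.0318], 0.73, 'tool cm', [10.3, -0.5, 1.9]), ([0.4193, -0.4067, -0.0037], 0.55, 'tool cm', [-50.9, 12.4, 5.4])]
scene push_face [([0.488, 0.1146, 0.0474], 0.65, 'tool cm', [0.1, -0.2, 0.3])]
scene pinch [([0.3996, -0.2133, 0.0614], 0.95, 'tool cm', [-33.7, 3.5, -1.1]), ([0.5191, -0.2451, 0.0589], 0.93, 'tool cm', [-32.3, 15.8, -0.8]), ([0.5108, 0.1605, 0.0941], 0.56, 'tool cm', [5.2, 0.2, -4.3])]
scene carrier []
```

```bash
python3 -m crank '[{"dx":0.05,"dy":0,"dz":0,"wx":0,"wy":0,"wz":0},{"dx":0.1,"dy":0,"dz":0,"wx":0,"wy":0,"wz":0},{"dx":0.15,"dy":0,"dz":0,"wx":0,"wy":0,"wz":0},{"dx":0.2,"dy":0,"dz":0,"wx":0,"wy":0,"wz":0},{"dx":0.25,"dy":0,"dz":0,"wx":0,"wy":0,"wz":0},{"dx":0.3,"dy":0,"dz":0,"wx":0,"wy":0,"wz":0},{"dx":0.3,"dy":0,"dz":0,"wx":0,"wy":0,"wz":0},{"dx":0.3,"dy":0,"dz":0,"wx":0,"wy":0,"wz":0},{"dx":0.3,"dy":0,"dz":0,"wx":0,"wy":0,"wz":0},{"dx":0.3,"dy":0,"dz":0,"wx":0,"wy":0,"wz":0}]'
```

```text
t: 12.25
eef_pos: [0.4909, 0.1157, 0.0507]
ee_rot: [3.142, -0.0, 1.197]
force: [-0.5, -0.0, -0.1]
width: 0.0301
gripper_force: 0.0
```

View pics/wrist3.png

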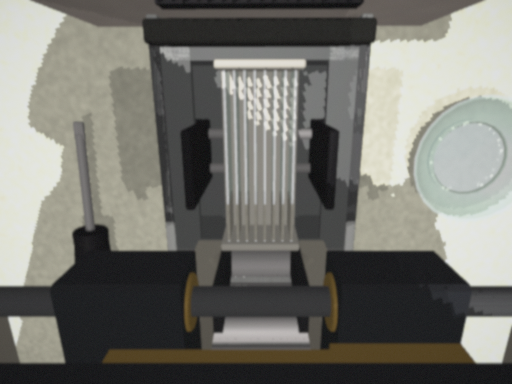

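The wrist picture shows the carrier's front wall (row ~50) at or almost at the black stop (rows 17–43), between the lips. I'll creep on until the force rises.

```bash
python3 -m crank '[{"dx":0.05,"dy":0,"dz":0,"wx":0,"wy":0,"wz":0},{"dx":0.1,"dy":0,"dz":0,"wx":0,"wy":0,"wz":0},{"dx":0.15,"dy":0,"dz":0,"wx":0,"wy":0,"wz":0},{"dx":0.2,"dy":0,"dz":0,"wx":0,"wy":0,"wz":0},{"dx":0.25,"dy":0,"dz":0,"wx":0,"wy":0,"wz":0},{"dx":0.3,"dy":0,"dz":0,"wx":0,"wy":0,"wz":0},{"dx":0.3,"dy":0,"dz":0,"wx":0,"wy":0,"wz":0},{"dx":0.3,"dy":0,"dz":0,"wx":0,"wy":0,"wz":0},{"dx":0.3,"dy":0,"dz":0,"wx":0,"wy":0,"wz":0},{"dx":0.3,"dy":0,"dz":0,"wx":0,"wy":0,"wz":0}]'
python3 - <<'E'
from station import arm
s=arm.get_state(); print(s['force'],s['eef_pos'])
E
```

```text
t: 13.5
eef_pos: [0.4914, 0.1176, 0.0506]
ee_rot: [-3.141, 0.001, 1.196]
force: [-2.0, -5.2, 3.5]
width: 0.03
gripper_force: 3.0
[-1.96014541 -5.20750635  3.48001601] [0.49141548 0.11763094 0.05060772]
```

```bash
python3 -m crank '[{"dx":0.05,"dy":0,"dz":0,"wx":0,"wy":0,"wz":0},{"dx":0.1,"dy":0,"dz":0,"wx":0,"wy":0,"wz":0},{"dx":0.15,"dy":0,"dz":0,"wx":0,"wy":0,"wz":0},{"dx":0.2,"dy":0,"dz":0,"wx":0,"wy":0,"wz":0},{"dx":0.2,"dy":0,"dz":0,"wx":0,"wy":0,"wz":0},{"dx":0.2,"dy":0,"dz":0,"wx":0,"wy":0,"wz":0},{"dx":0.2,"dy":0,"dz":0,"wx":0,"wy":0,"wz":0},{"dx":0.2,"dy":0,"dz":0,"wx":0,"wy":0,"wz":0},{"dx":0.2,"dy":0,"dz":0,"wx":0,"wy":0,"wz":0},{"dx":0.2,"dy":0,"dz":0,"wx":0,"wy":0,"wz":0}]'
```

```text
t: 14.75
eef_pos: [0.4913, 0.1178, 0.0506]
ee_rot: [-3.14, 0.004, 1.196]
force: [-1.8, -13.8, 6.9]
width: 0.0298
gripper_force: 6.4
```

The push stalled at about 14 N, so the carrier is home. I'm backing off gently, rising and looking.

```bash
python3 -m crank '[{"dx":-0.3,"dy":0,"dz":0,"wx":0,"wy":0,"wz":0},{"dx":-0.8,"dy":0,"dz":0,"wx":0,"wy":0,"wz":0},{"dx":-1.6,"dy":0,"dz":0,"wx":0,"wy":0,"wz":0},{"dx":-2.5,"dy":0,"dz":-1,"wx":0,"wy":0,"wz":0},{"dx":-3,"dy":0,"dz":-4,"wx":0,"wy":0,"wz":0},{"dx":-3,"dy":0,"dz":-8,"wx":0,"wy":0,"wz":0},{"dx":-3,"dy":0,"dz":-12,"wx":0,"wy":0,"wz":0},{"dx":-3,"dy":0,"dz":-15,"wx":0,"wy":0,"wz":0},{"dx":-3,"dy":0,"dz":-15,"wx":0,"wy":0,"wz":0},{"dx":-3,"dy":0,"dz":-15,"wx":0,"wy":0,"wz":0}]'
cat > look.py <<'E'
from station import arm
import cv2, numpy as np, sys
s=arm.get_state(); p=np.array(s['eef_pos']); yaw=s['ee_rot'][2]; print(p,s['ee_rot'])
T=np.array([[np.cos(yaw),np.sin(yaw),0],[np.sin(yaw),-np.cos(yaw),0],[0,0,-1]])
for c in("wrist","scene"):
  im=arm.grab_frame(c);cv2.imwrite(f"pics/{c}{sys.argv[1]}.png",im[:,:,::-1])
  for q in ("bay","end_stop","push_face","pinch","carrier","cassette"):
    print(c,q,[(np.round(d['centre'],4).tolist(),round(d['confidence'],2), "tool cm",np.round(100*T.T@(d['centre']-p),1).tolist()) for d in arm.mark_of(c,q) if d['centre'][1]>0])
  for q in ("catch_left","catch_right","cassette"):
    for d in arm.masks_of(c,q):
      m=d['pixels']; v,u=np.nonzero(m)
      if len(u): print(c,q,round(d['confidence'],2),len(u),"uv",u.mean().round(1),v.mean().round(1),u.min(),u.max(),v.min(),v.max())
k=arm.calibration("wrist");print(k['cx'],k['cy'])
E
python3 look.py 4
```

```text
t: 16.0
eef_pos: [0.4812, 0.0921, 0.2007]
ee_rot: [-3.141, -0.0, 1.196]
force: [-0.1, -0.2, -0.2]
width: 0.0303
gripper_force: 0.0
[0.48124311 0.09205178 0.20068707] [-3.14145908e+00 -4.58658190e-04  1.19626970e+00]
wrist bay []
wrist end_stop [([0.5284, 0.2125, 0.0288], 0.72, 'tool cm', [12.9, -0.0, 17.2])]
wrist push_face [([0.5274, 0.2114, 0.034], 0.71, 'tool cm', [12.8, -0.1, 16.7]), ([0.4925, 0.117, 0.0495], 0.69, 'tool cm', [2.7, 0.1, 15.1])]
wrist pinch [([0.5091, 0.1645, 0.0946], 0.86, 'tool cm', [7.8, -0.1, 10.6])]
wrist carrier []
wrist cassette [([0.5093, 0.1669, 0.0335], 0.8, 'tool cm', [8.0, -0.1, 16.7])]
wrist catch_left 0.91 390 uv 226.8 91.6 222 232 72 113
wrist catch_left 0.52 23828 uv 260.4 143.9 130 390 0 344
wrist catch_left 0.42 5245 uv 260.3 89.8 222 299 38 143
wrist catch_right 0.87 390 uv 293.8 91.9 289 299 72 112
wrist cassette 0.8 5211 uv 259.9 90.1 222 299 38 143
wrist cassette 0.34 397 uv 293.9 91.3 289 299 72 112
scene bay [([0.5079, 0.1629, 0.0331], 0.72, 'tool cm', [7.6, -0.1, 16.8]), ([0.5111, 0.1666, 0.0288], 0.27, 'tool cm', [8.0, 0.1, 17.2])]
scene 
[... 407 characters left out ...]
8 135 uv 381.3 196.4 375 388 190 203
scene catch_left 0.65 250 uv 360.9 183.1 348 375 174 192
scene catch_left 0.45 1485 uv 135.0 180.4 108 162 160 201
scene catch_left 0.44 126 uv 248.7 157.2 245 253 149 165
scene catch_left 0.17 912 uv 373.2 206.7 353 393 190 224
scene catch_right 0.68 205 uv 367.4 209.6 360 375 200 219
scene catch_right 0.54 192 uv 218.9 180.6 213 224 172 190
scene catch_right 0.49 67 uv 238.4 143.6 234 243 140 148
scene catch_right 0.15 12189 uv 391.3 235.8 265 491 156 316
scene cassette 0.98 886 uv 216.3 177.8 199 233 160 194
scene cassette 0.96 725 uv 242.7 155.6 228 258 139 172
scene cassette 0.64 977 uv 373.5 206.4 353 394 189 225
260.4622333520155 196.89419490210904
```

View pics/wrist4.png

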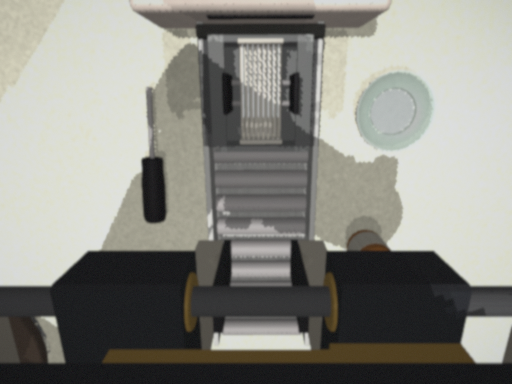

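The wrist picture shows the carrier front at row 36, against the stop. The catches are at cols 226.8 and 293.8, midpoint 260.3 against cx 260.5, so the gripper is centred. Wrist and scene both put the pinch at z ≈ 0.094, 7.8 cm ahead. I'll open the gripper, move over it and go down to TCP z 0.0755.

```bash
python3 -m crank '[{"dx":1,"dy":0,"dz":0,"wx":0,"wy":0,"wz":0},{"dx":3,"dy":0,"dz":0,"wx":0,"wy":0,"wz":0},{"dx":5,"dy":0,"dz":0,"wx":0,"wy":0,"wz":0},{"dx":7,"dy":0,"dz":0,"wx":0,"wy":0,"wz":0},{"dx":7.8,"dy":0,"dz":1,"wx":0,"wy":0,"wz":0},{"dx":7.8,"dy":0,"dz":3,"wx":0,"wy":0,"wz":0},{"dx":7.8,"dy":0,"dz":5,"wx":0,"wy":0,"wz":0},{"dx":7.8,"dy":0,"dz":6.5,"wx":0,"wy":0,"wz":0},{"dx":7.8,"dy":0,"dz":7,"wx":0,"wy":0,"wz":0},{"dx":7.8,"dy":0,"dz":7,"wx":0,"wy":0,"wz":0}]' 8.76 25
python3 look.py 5 | grep -E "pinch|^\[|wrist catch|^2"
```

```text
t: 18.25
eef_pos: [0.5103, 0.1649, 0.1306]
ee_rot: [-3.142, 0.0, 1.197]
force: [0.1, -0.9, -0.8]
width: 0.0875
gripper_force: 0.0
[0.51025643 0.16490225 0.13058792] [-3.14154013e+00  3.50929706e-04  1.19655819e+00]
wrist pinch [([0.5119, 0.1652, 0.0933], 0.66, 'tool cm', [0.1, 0.1, 3.7])]
wrist catch_left 0.75 693 uv 220.5 207.9 214 227 177 240
wrist catch_right 0.65 698 uv 299.2 207.2 292 306 176 240
scene pinch [([0.5089, 0.1666, 0.0935], 0.68, 'tool cm', [0.1, -0.2, 3.7])]
260.4622333520155 196.89419490210904
```

```bash
python3 -m crank '[{"dx":0.1,"dy":0,"dz":1,"wx":0,"wy":0,"wz":0},{"dx":0.1,"dy":0,"dz":2,"wx":0,"wy":0,"wz":0},{"dx":0.1,"dy":0,"dz":3,"wx":0,"wy":0,"wz":0},{"dx":0.1,"dy":0,"dz":4,"wx":0,"wy":0,"wz":0},{"dx":0.1,"dy":0,"dz":4.8,"wx":0,"wy":0,"wz":0},{"dx":0.1,"dy":0,"dz":5.3,"wx":0,"wy":0,"wz":0},{"dx":0.1,"dy":0,"dz":5.5,"wx":0,"wy":0,"wz":0},{"dx":0.1,"dy":0,"dz":5.5,"wx":0,"wy":0,"wz":0},{"dx":0.1,"dy":0,"dz":5.5,"wx":0,"wy":0,"wz":0},{"dx":0.1,"dy":0,"dz":5.5,"wx":0,"wy":0,"wz":0}]'
python3 -m crank '[{"dx":0,"dy":0,"dz":0,"wx":0,"wy":0,"wz":0},{"dx":0,"dy":0,"dz":0,"wx":0,"wy":0,"wz":0},{"dx":0,"dy":0,"dz":0,"wx":0,"wy":0,"wz":0},{"dx":0,"dy":0,"dz":0,"wx":0,"wy":0,"wz":0},{"dx":0,"dy":0,"dz":0,"wx":0,"wy":0,"wz":0},{"dx":0,"dy":0,"dz":0,"wx":0,"wy":0,"wz":0},{"dx":0,"dy":0,"dz":0,"wx":0,"wy":0,"wz":0},{"dx":0,"dy":0,"dz":0,"wx":0,"wy":0,"wz":0},{"dx":0,"dy":0,"dz":0,"wx":0,"wy":0,"wz":0},{"dx":0,"dy":0,"dz":0,"wx":0,"wy":0,"wz":0}]' 4 25
```

```text
t: 20.5
eef_pos: [0.5107, 0.166, 0.0759]
ee_rot: [3.141, -0.0, 1.197]
force: [-0.0, 0.7, 0.4]
width: 0.0872
gripper_force: 0.0
t: 21.75
eef_pos: [0.5106, 0.166, 0.0762]
ee_rot: [3.141, -0.0, 1.197]
force: [-2.0, 0.4, 6.1]
width: 0.0417
gripper_force: 25.1
```

The opening reads 41.7 mm where I expected 46. I'll look before lifting.

```bash
python3 look.py 6 | grep -E "pinch|^\[|wrist catch|wrist cass"; python3 -c "
import cv2,numpy as np
a=cv2.imread('pics/wrist6.png')[130:370,130:390];b=cv2.imread('pics/scene6.png')[150:270,310:440]
cv2.imwrite('pics/c6.png',np.hstack([cv2.resize(a,(433,400)),cv2.resize(b,(367,400))]))"
```

```text
[0.51062504 0.16597959 0.07622196] [ 3.14131861e+00 -2.87431542e-04  1.19678315e+00]
wrist pinch [([0.5108, 0.1667, 0.0932], 0.75, 'tool cm', [0.1, -0.0, -1.7])]
wrist cassette [([0.5066, 0.1653, 0.036], 0.84, 'tool cm', [-0.2, -0.3, 4.0])]
wrist catch_left 0.57 1030 uv 223.1 236.0 214 231 199 285
wrist catch_right 0.93 1088 uv 297.3 235.6 290 305 198 285
wrist cassette 0.93 9333 uv 260.1 225.4 214 306 163 286
scene pinch [([0.5075, 0.1671, 0.0944], 0.73, 'tool cm', [-0.0, -0.3, -1.8])]
```

View pics/c6.png

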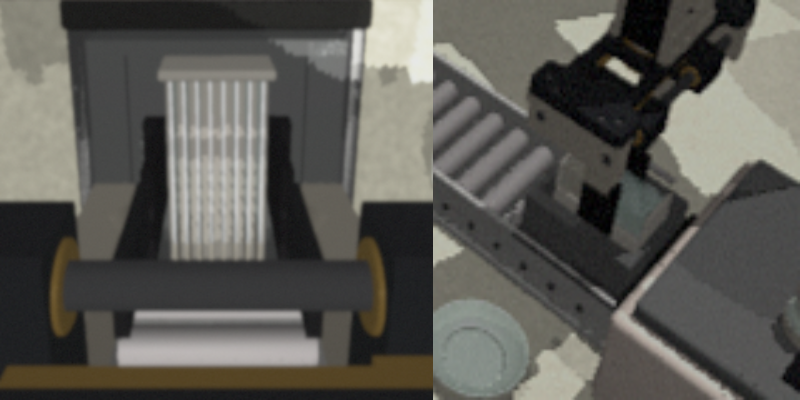

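The left crop shows both catches pressed in by the fingers (crop cols ~145 and ~290) and the cassette upright. I'll lift slowly while watching the force.

```bash
python3 -m crank '[{"dx":0,"dy":0,"dz":-0.1,"wx":0,"wy":0,"wz":0},{"dx":0,"dy":0,"dz":-0.2,"wx":0,"wy":0,"wz":0},{"dx":0,"dy":0,"dz":-0.3,"wx":0,"wy":0,"wz":0},{"dx":0,"dy":0,"dz":-0.4,"wx":0,"wy":0,"wz":0},{"dx":0,"dy":0,"dz":-0.6,"wx":0,"wy":0,"wz":0},{"dx":0,"dy":0,"dz":-0.8,"wx":0,"wy":0,"wz":0},{"dx":0,"dy":0,"dz":-1,"wx":0,"wy":0,"wz":0},{"dx":0,"dy":0,"dz":-1,"wx":0,"wy":0,"wz":0},{"dx":0,"dy":0,"dz":-1,"wx":0,"wy":0,"wz":0},{"dx":0,"dy":0,"dz":-1,"wx":0,"wy":0,"wz":0}]'
python3 look.py 7 | grep -E "pinch|push_face|^\[|wrist catch|wrist cass"
```

```text
t: 24.0
eef_pos: [0.5105, 0.1658, 0.0856]
ee_rot: [-3.142, 0.0, 1.197]
force: [-0.2, 0.5, -1.5]
width: 0.0415
gripper_force: 25.0
[0.51050614 0.16584273 0.08557954] [-3.14151250e+00  1.09687096e-04  1.19651261e+00]
wrist push_face []
wrist pinch [([0.5085, 0.1625, 0.1037], 0.95, 'tool cm', [-0.4, -0.1, -1.8])]
wrist cassette [([0.5066, 0.1668, 0.044], 0.82, 'tool cm', [-0.1, -0.4, 4.2])]
wrist catch_left 0.55 958 uv 223.0 233.7 214 230 199 284
wrist catch_left 0.39 1003 uv 297.1 236.2 290 305 199 285
wrist catch_right 0.77 989 uv 297.1 236.4 290 305 200 285
wrist cassette 0.84 9547 uv 260.4 223.7 214 306 160 285
scene push_face [([0.4883, 0.1174, 0.0483], 0.73, 'tool cm', [-5.3, -0.3, 3.7])]
scene pinch [([0.5108, 0.1624, 0.1026], 0.67, 'tool cm', [-0.3, 0.2, -1.7]), ([0.6391, 0.0932, 0.0024], 0.41, 'tool cm', [-2.1, 14.6, 8.3])]
```

The pinch rose by about 1 cm with the tool. The load of about −1.5 N fits the cassette alone, and the carrier stayed put. I'll lift the remaining 9 cm.

```bash
python3 -m crank '[{"dx":0,"dy":0,"dz":-0.5,"wx":0,"wy":0,"wz":0},{"dx":0,"dy":0,"dz":-1.5,"wx":0,"wy":0,"wz":0},{"dx":0,"dy":0,"dz":-2.7,"wx":0,"wy":0,"wz":0},{"dx":0,"dy":0,"dz":-4,"wx":0,"wy":0,"wz":0},{"dx":0,"dy":0,"dz":-5.3,"wx":0,"wy":0,"wz":0},{"dx":0,"dy":0,"dz":-6.6,"wx":0,"wy":0,"wz":0},{"dx":0,"dy":0,"dz":-7.8,"wx":0,"wy":0,"wz":0},{"dx":0,"dy":0,"dz":-8.7,"wx":0,"wy":0,"wz":0},{"dx":0,"dy":0,"dz":-9.1,"wx":0,"wy":0,"wz":0},{"dx":0,"dy":0,"dz":-9.1,"wx":0,"wy":0,"wz":0}]'
python3 look.py 8 | grep -E "pinch|push_face|carrier|^\[|wrist catch|cassette \["; python3 -c "
import cv2,numpy as np
a=cv2.imread('pics/wrist8.png')[0:370,70:450];b=cv2.imread('pics/scene8.png')[110:250,300:440]
cv2.imwrite('pics/c8.png',np.hstack([cv2.resize(a,(400,400)),cv2.resize(b,(400,400))]))"
```

```text
t: 26.25
eef_pos: [0.5105, 0.1659, 0.1767]
ee_rot: [-3.142, -0.0, 1.196]
force: [-0.2, -0.9, -3.0]
width: 0.0412
gripper_force: 25.0
[0.51052422 0.16588194 0.17667645] [-3.14153531e+00 -3.21838689e-05  1.19648575e+00]
wrist push_face []
wrist pinch [([0.5094, 0.1659, 0.1937], 0.75, 'tool cm', [-0.0, -0.1, -1.7]), ([0.5304, 0.214, 0.0338], 0.22, 'tool cm', [5.2, 0.1, 14.3])]
wrist carrier []
wrist cassette [([0.5072, 0.1639, 0.1322], 0.74, 'tool cm', [-0.3, -0.2, 4.4])]
wrist catch_left 0.91 1014 uv 223.1 235.7 214 231 200 285
wrist catch_left 0.36 1098 uv 297.1 236.9 289 306 199 285
wrist catch_right 0.63 1050 uv 297.2 236.7 290 305 199 285
scene push_face [([0.4912, 0.1158, 0.0483], 0.87, 'tool cm', [-5.4, 0.0, 12.8])]
scene pinch [([0.5079, 0.1644, 0.1965], 0.9, 'tool cm', [-0.2, -0.2, -2.0])]
scene carrier [([0.5124, 0.1683, 0.032], 0.69, 'tool cm', [0.3, 0.1, 14.5])]
scene cassette [([0.511, 0.1653, 0.1371], 0.76, 'tool cm', [-0.0, 0.1, 4.0])]
```

View pics/c8.png

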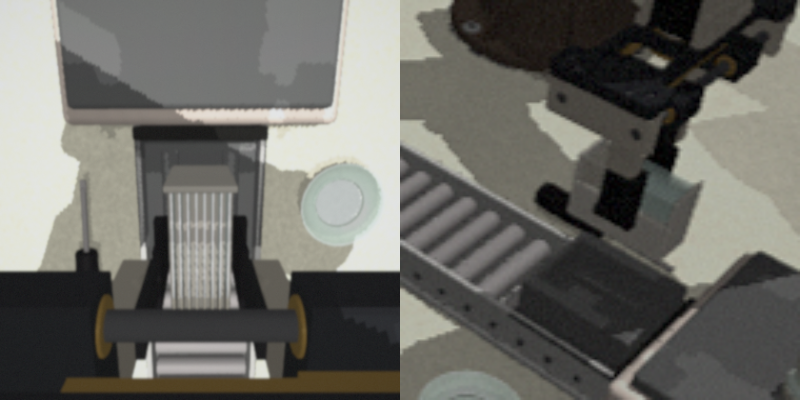

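The cassette hangs level in the gripper, raised about 10 cm (right crop (640,200)). The empty carrier is still against the stop (left crop row ~140; right crop (600,290)). Handing in.

```bash
python3 -c "
from station import arm
print(arm.job_done())"
```

```text
the job is handed in; nothing more can be done
None
```

The carrier is home against the end stop, the cassette is held level about 10 cm above it with both catches pinched, and the job was handed in at about 26 s; the hand-in gave no verdict.

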